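# Clamp the copper tube in the sawing jig with the T-key

## Robot

A 7-joint arm with a two-finger parallel gripper is mounted at the origin on a cart in front of the work surface, level with it; the furniture and walls round the work are solid. World frame = base frame: x ahead of the robot, y to its left, z up, the work surface at z = 0. Lengths are in mm, angles in rad, forces in N, time in s.
With the tool pointing down it reaches from about 425 to 875 mm from the base axis. Payload 4.7 kg.
Tool frame: the origin (TCP) lies between the finger pads; the fingertips stand 11 mm ahead of it and the grasp point (between the pads) lies 8 mm behind it; z points along the fingers, y is the line along which they close (so a half turn about z gives the same grasp; the last joint's range is limited). The gripper opens to 85 mm and grips with 20 to 120 N. Pads are 22 mm wide; open, the fingers measure 114 mm over their backs; the gripper's body (76 mm by 85 mm) begins 54 mm behind the grasp point. The pads swing forward as they close: fully open they stand 13 mm farther back than shut.
Start: joints at [-1.134, 0.321, -0.07, 1.45, 0.023, 1.371, -0.057], TCP at [266.735, 592.773, 208.149] pointing down, gripper open.
Joint ranges: [-2.86, 2.86], [-0.3, 2.09], [-1.38, 1.24], [0.06, 2.45], [-1.56, 4.7], [0.09, 2.05], [-2.69, 2.69]. Speed limits (rad/s): [2.57, 2.57, 3.14, 3.14, 3.14, 3.14, 3.14].

## Interface

Orientations are given as a unit quaternion [w, x, y, z].
In Python, from cell import robot, effector, kin, observe, grab_frame, get_calibration, job gives the robot as it stands. Calls block until the motion is done:
- robot.move_ptp(position, orientation): joint-space move of the TCP to a pose.
- robot.movel(position, rotation=None, vel=150): straight line of the TCP; rotation=None keeps the orientation; vel is the mean speed in mm/s.
- robot.movej(angles): joint-space move.
- effector.grip(opening, f_grip=None): finger opening in mm; f_grip is the grip in N (None keeps the last); returns when the fingers have stopped.
- robot.sleep(seconds).
- kin.ik(position, orientation): joint angles nearest the present ones, or None.
- observe(): the state.
- grab_frame(name): name is "scene" or "top" or "wrist"; returns (picture, depth): 420x560x3 uint8, red, green, blue; 420x560 float32, mm along the optical axis (not along the pixel's ray), 0 where there is no reading.
- get_calibration(name): a dict with "fx", "fy", "cx", "cy" (pixels), "origin" and "attitude" of the camera in the world; the wrist camera has in their place "hand_eye" (4x4, takes a point from camera to tool coordinates, whose origin is the TCP and whose axes are the flange's). Camera axes: x right, y down, z forward; pixel columns grow to the right and rows downward; lengths in mm; the calibration is good to about 2 mm. A picture is of the moment at which its call begins: read the wrist's pose just before it. get_calibration takes no time and is no camera call.
A pose or a line that the arm cannot do raises robot.MotionError and nothing moves.
- job.close_job(): hands the job in; it is judged then, once.
The state is a dict: "time_s": time; "joints": joint angles; "joint_vel": joint speeds; "joint_torque": joint torques, N m; "eef_pos": TCP position; "tool_rot": TCP orientation; "wrist_force": force on the tool from outside, world axes, zero at the start; "torque": the same for the moment, N m; "opening": finger opening in mm; "gripper_force": force on a finger pad.
Only numpy, scipy, OpenCV 4.12 (cv2) and the standard library are available. Lean on these libraries where they do the work, as an engineer would, in place of code of your own. Each camera call takes 0.05 s, during which the arm holds its last target. There are 200 camera calls.

## Task

The copper tube lies in the sawing jig but its clamp is still slack. Take the T-key out of the wooden tool block, lower it down the jig's tall shaft, feel it gently onto the recessed square stem (never leaning on it with more than about 20 N) and turn it clockwise until the brass shoe touches the tube, then about 20 degrees more: firmly nipped, not crushed. Leave the tube lying in its bed, stand the key back upright, all the way down in its hole, and disturb nothing else.

Things in the scene. Friction and masses are not known exactly. Their poses are not given: they have to be found in the camera images.
- jig: Blue tube-sawing jig, fixed: base plate 96 x 200 x 10 mm. Origin: centre of its underside, on the shaft's axis; z up; the tube bed runs along y. A bridge (76 x 46 mm, top at z 72) over the bed carries an upright column (41 mm diameter, 45 at the collar, top 150 mm above the bench) whose bore is the shaft. Inside it a cam stem drives the shoe down onto the tube.
- shaft_mouth (a point): Centre of the shaft's mouth, 150 mm above the bench; axes as the jig's. The shaft is a round bore of 28 mm diameter, 78 mm deep, straight down; a brass lead-in in its top 7 mm flares to 36 mm.
- stem_top (a point): Top centre of the clamp stem, on the shaft's axis, 62 mm below the mouth; axes as the JIG's (they do not turn with the stem). The stem is an upright square post, 14 mm across flats, 16 mm tall, with a 1 mm chamfer round its top. Its angle varies and is not measured: feel for it; it stays where left. Clockwise from above lowers the shoe, counterclockwise lifts it.
- bed (a point): Centre of the bed floor beneath the column, 20 mm above the bench; axes as the jig's. The rails beside the tube leave 1 mm play each side and are 13 mm high.
- clamp_shoe: Brass sprung shoe under the bridge, 20 x 62 x 8 mm; origin at its underside's centre. Starts 1 to 4 mm above the tube, sinks 4 mm per radian of stem. Slack turning meets a steady drag (0.1 to 0.25 N m at the wrist); on touch 0.07 N m more at once, then 0.13 N m per radian. It presses 18 N at touch plus 32 N per radian: right is 20 to 42 N (4 to 42 degrees), over 50 N crushes.
- tube: Thin copper tube, 22 mm diameter, 150 mm long, lying in the bed along its own y; origin at the middle of its underside. Its top is 42 mm above the bench.
- tool_block: Beech tool block, fixed, 70 x 120 x 58 mm, with small burs standing along its ends (to 20 mm above its top); origin at the centre of its underside, z up, long side along y.
- key_hole (a point): Mouth centre of the key's hole in the block's top, 58 mm above the bench: 28 mm diameter, 48 mm deep, floor 10 mm above the bench.
- t_key: Steel T-key, about 0.22 kg, upright in its hole. Origin: centre of its lower end, z up the shank. Socket 25 mm outside, square hole 15.2 mm wide, 15 mm deep, flats facing x and y; shank 12 mm. Hub 13 (x) x 28 (y) x 18 (z) mm centred 135 mm up; crossbar along y, 10 mm thick, 93 mm long. Lower end 73 mm above the bench when fully on the stem, 10 mm in the block.
- key_hub (a point): Centre of the key's hub, the place to grip it (13 mm across, along the key's x).
- loupe: Black loupe, 33 mm diameter, 31 mm tall, a bystander; origin under its centre.
- spool: Copper wire spool, 48 mm diameter, 30 mm tall, a bystander; origin under its centre.

How it is judged (in metres and radians):
On the way, in this order (a step that is already met when the one before it is completed fails the run):
1. the key's socket is down over the square stem at the bottom of the shaft (horizontal distance between t_key and stem_top below 0.003 m and z of t_key in the frame of stem_top below -0.003 m), for 0.1 s.
2. the shoe nips the tube with at least 20 N while the key is on the stem (contact force between clamp_shoe and tube above 20 N and z of t_key in the frame of stem_top below -0.002 m), for 0.2 s.
At the end, for the whole second after the job is handed in: The shoe presses on the tube with 20 to 42 N; the tube still lies in its bed, less than 8 mm from where it lay, along the bed within 0.08 rad; the key stands in its hole in the block, within 4 mm of the floor, upright within 0.08 rad, at rest (contact force between clamp_shoe and tube between 20 and 42 N and z of tube in the frame of bed below 0.003 m and angle between the y axis of tube and the y axis of jig, either way round below 0.08 rad and distance of tube from where it was at the start of the episode below 0.008 m and horizontal distance between t_key and key_hole below 0.004 m and z of t_key in the frame of key_hole below -0.044 m and angle between t_key's own z axis and vertical below 0.08 rad and linear speed of t_key below 0.02 m/s); the robot touches nothing.
It fails at once if the tube is crushed: the shoe presses on it with more than 50 N (contact force between clamp_shoe and tube above 50 N).
It fails at once if the key is forced: more than 80 N between it and the jig or stem (contact force between t_key and jig above 80 N).
It fails at once if the loupe or the wire spool is pushed more than 15 mm (distance of any of loupe, spool from where it was at the start of the episode above 0.015 m).
It also fails if it takes over 72 s, if anything falls off the work surface, if the arm or the gripper's body presses on something with over 40 N, if the wrist force passes 120 N, or if a joint passes its speed limit or range.

## Working session

There is one attempt and no reset: what is moved stays moved. The work goes in short steps, each a Python script; the robot and the scene stay as the last script left them, time stands still between calls to the robot, and variables do not carry over. Pictures are saved under pics/ and viewed, at most 10 in all, crops included, and the job is handed in when it is done.

```bash
mkdir -p pics; ls; python3 - <<'E'
from cell import *
import cv2,numpy as np
for n in("scene","top"):
    c=get_calibration(n);print(n,c)
    p,d=grab_frame(n);cv2.imwrite(f"pics/{n}0.png",p[:,:,::-1]);np.save(f"{n}_d.npy",d)
print(get_calibration("wrist"))
s=observe();print(s)
E
```

```text
pics
scene {'fx': 486.36011597732715, 'fy': 486.36011597732715, 'cx': 278.75661428710464, 'cy': 213.5235234237227, 'origin': array([-320.58499388,  733.34356387,  592.69853945]), 'attitude': array([ 0.26821749, -0.42212821,  0.73495656, -0.45793668])}
top {'fx': 503.48218155226294, 'fy': 503.48218155226294, 'cx': 283.611559617609, 'cy': 214.99752817575708, 'origin': array([ 350.70812201,  244.60498827, 1356.79688112]), 'attitude': array([-0.04181571,  0.71319782, -0.69775946,  0.0522691 ])}
{'fx': 345.27220441309186, 'fy': 345.27220441309186, 'cx': 277.6706911932464, 'cy': 211.7246001639189, 'hand_eye': array([[-8.45300354e-04, -9.51428753e-01, -3.07867852e-01,
         7.90996360e+01],
       [ 9.99998388e-01, -3.16517729e-04, -1.76749511e-03,
         1.57072530e-01],
       [ 1.58420003e-03, -3.07868850e-01,  9.51427486e-01,
        -1.65693602e+02],
       [ 0.00000000e+00,  0.00000000e+00,  0.00000000e+00,
         1.00000000e+00]])}
{'time_s': 0.1, 'joints': array([-1.13389695,  0.32175352, -0.07009093,  1.45156694,  0.02259475,
        1.37080182, -0.05686249]), 'joint_vel': array([ 0.00048646, -0.00190875,  0.00150803, -0.00439055, -0.0007034 ,
       -0.0016466 ,  0.00111489]), 'joint_torque': array([-3.88629123e-04, -4.94879043e+01, -3.84234544e-01, -3.15207410e+01,
        1.30736551e-02,  7.50522420e-03, -1.65588324e-05]), 'eef_pos': array([266.52800959, 592.26285894, 207.12293983]), 'tool_rot': array([-1.40068630e-04,  2.09794077e-01,  9.77745205e-01, -8.60018662e-04]), 'wrist_force': array([0.22615954, 0.16431743, 0.01854141]), 'torque': array([-0.00051984,  0.01250544,  0.00498534]), 'gripper_force': 0.0, 'opening': 85.67055202725707}
```

View pics/scene0.png

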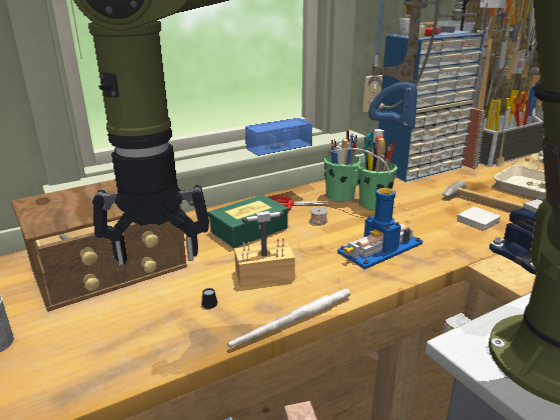

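View pics/top0.png

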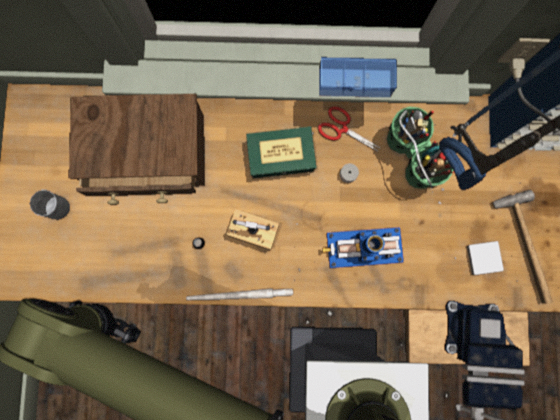

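The top view shows the key's crossbar around (251,226), the jig column at (374,243), the loupe at (198,243) and the spool at (348,173). Next I convert these pixels to world positions.

```bash
cat > h.py <<'E'
from cell import *
import cv2,numpy as np
from scipy.spatial.transform import Rotation as R
def rot(q): return R.from_quat(q,scalar_first=True)
def campose(n,s=None):
    c=get_calibration(n)
    if n!="wrist": return c,rot(c["attitude"]).as_matrix(),np.array(c["origin"])
    T=rot(s["tool_rot"]).as_matrix();H=c["hand_eye"]
    return c,T@H[:3,:3],T@H[:3,3]+s["eef_pos"]
def ray(n,uv,z,s=None):
    c,A,o=campose(n,s);uv=np.atleast_2d(uv).astype(float)
    d=np.c_[(uv[:,0]-c["cx"])/c["fx"],(uv[:,1]-c["cy"])/c["fy"],np.ones(len(uv))]@A.T
    return o+d*((z-o[2])/d[:,2])[:,None]
def cloud(n,d,s=None):
    c,A,o=campose(n,s);v,u=np.mgrid[:d.shape[0],:d.shape[1]]
    P=np.stack([(u-c["cx"])/c["fx"]*d,(v-c["cy"])/c["fy"]*d,d],-1)@A.T+o
    P[d<=0]=np.nan;return P
def down(yaw): # tool down, tool y axis at world angle yaw
    y=np.array([np.cos(yaw),np.sin(yaw),0]);z=np.array([0,0,-1.]);x=np.cross(y,z)
    return R.from_matrix(np.c_[x,y,z]).as_quat(scalar_first=True)
E
python3 - <<'E'
from h import *
d=np.load("top_d.npy");P=cloud("top",d)
def box(u0,u1,v0,v1,lo,hi):
    Q=P[v0:v1,u0:u1].reshape(-1,3);Q=Q[(Q[:,2]>lo)&(Q[:,2]<hi)];return Q
for n,b in dict(key=(225,280,210,245,120,170),block=(215,290,200,260,40,72),mouth=(350,400,225,265,125,165),spool=(335,362,160,186,15,50),loupe=(188,210,234,254,15,50),base=(315,415,220,275,5,60)).items():
    Q=box(*b);r=cv2.minAreaRect(Q[:,:2].astype(np.float32))
    print(n,len(Q),Q.mean(0).round(1),r,np.median(Q[:,2]))
s=observe();print(rot(s["tool_rot"]).as_matrix().round(3))
for y in (-np.pi/2,0): print(kin.ik([445,440,330],down(y)))
E
```

```text
key 179 [488.7 307.4 149.2] ((489.0509338378906, 307.7813720703125), (91.47110748291016, 13.03879451751709), 80.21875762939453) 149.12282493690554
block 1023 [486.5 306.1  56.4] ((489.05303955078125, 307.479248046875), (120.30374145507812, 70.04581451416016), 73.13088989257812) 56.59008332431199
mouth 196 [451.2   6.6 145.9] ((451.2252197265625, 7.492586135864258), (43.76681137084961, 44.510894775390625), 47.30958557128906) 147.22309954156106
spool 242 [651.9  51.6  28.6] ((651.5580444335938, 51.23760986328125), (46.022743225097656, 47.934043884277344), 46.7278938293457) 28.759047674532894
loupe 89 [452.4 452.9  25.9] ((452.2724304199219, 452.6589050292969), (26.322444915771484, 23.320953369140625), 6.962500095367432) 26.2187414791008
base 1988 [447.7  15.9  20.3] ((452.2095947265625, 6.384674072265625), (142.66783142089844, 266.5037536621094), 2.6063392162323) 12.923456383346092
[[-0.912  0.41  -0.001]
 [ 0.41   0.912 -0.002]
 [-0.    -0.002 -1.   ]]
[-1.10908483  0.24676328  0.36296701  1.32176312 -0.08684944  1.5884908
 -2.32854728]
[-0.97695955  0.24140234  0.19510527  1.31643674 -0.04637099  1.58814385
 -0.78818006]
```

```bash
python3 - <<'E'
from h import *
q=down(np.radians(-9.8));j=kin.ik([489,308,290],q);print(j)
robot.move_ptp([489,308,290],q)
s=observe();print(s["time_s"],s["eef_pos"],s["joints"])
p,d=grab_frame("wrist");cv2.imwrite("pics/w1.png",p[:,:,::-1]);np.save("w1.npy",d)
P=cloud("wrist",d,s).reshape(-1,3);Q=P[(P[:,2]>130)&(P[:,2]<165)&(np.hypot(P[:,0]-489,P[:,1]-308)<70)]
print(len(Q),cv2.minAreaRect(Q[:,:2].astype(np.float32)),np.median(Q[:,2]))
B=P[(P[:,2]>50)&(P[:,2]<66)&(np.hypot(P[:,0]-489,P[:,1]-308)<100)];print(len(B),cv2.minAreaRect(B[:,:2].astype(np.float32)))
E
```

```text
[-0.85505471  0.13832056  0.278349    1.51603566 -0.03801048  1.49255282
 -0.74730065]
1.4833 [487.84610431 309.76358679 289.46236719] [-0.85615223  0.13899526  0.2762097   1.51626952 -0.03870937  1.49236423
 -0.7469521 ]
1177 ((488.5645751953125, 309.0507507324219), (91.61796569824219, 12.826831817626953), 80.7033462524414) 150.3064557709385
4845 ((488.47833251953125, 308.3049011230469), (120.49710845947266, 70.18197631835938), 73.07455444335938)
```

View pics/w1.png

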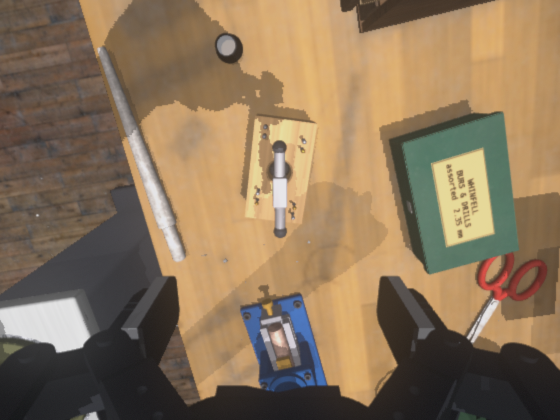

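The wrist view shows the key's hub at about (280,190), lined up with the gripper and nothing in the way. It agrees with the top view to about 1.5 mm, so I'll grip and lift.

```bash
python3 - <<'E'
from h import *
q=down(np.radians(-9.4))
robot.movel([488.6,309,137],q,vel=120);robot.sleep(.3)
s0=observe();print(s0["time_s"],s0["eef_pos"],s0["wrist_force"])
effector.grip(5,60);robot.sleep(.3)
s=observe();print(s["time_s"],s["eef_pos"],s["opening"],s["gripper_force"],s["wrist_force"],s["torque"])
np.save("grasp.npy",np.r_[s["eef_pos"],s["tool_rot"]])
robot.movel([488.6,309,147],q,vel=40)
s=observe();print(s["eef_pos"],s["wrist_force"],s["torque"])
robot.movel([488.6,309,215],q,vel=120)
robot.sleep(.2);s=observe();print(s["time_s"],s["eef_pos"],s["opening"],s["wrist_force"],s["torque"])
p,d=grab_frame("wrist");cv2.imwrite("pics/w2.png",p[:,:,::-1])
p,d=grab_frame("scene");cv2.imwrite("pics/s2.png",cv2.resize(p[150:320,150:450,::-1],None,fx=2.5,fy=2.5))
E
```

```text
3.2583 [488.7540133  309.09836064 137.33254657] [ 0.37855139 -0.64345413  0.77478818]
4.2917 [488.59306584 309.03929178 137.00199575] 4.993905735990581 0.0 [ 0.86056333 -0.04593354 -0.52554158] [-0.04544772 -0.02649739 -0.04400593]
[488.89915198 309.18730516 147.55386916] [-0.20780827  0.04851727  0.56657768] [-0.0116821   0.01895244  0.02791455]
5.6083 [488.08429429 308.66831225 213.88222282] 5.060561080301314 [-0.63340007 -0.05252583 -0.01587683] [-0.01488093  0.01417742 -0.00512402]
```

View pics/s2.png

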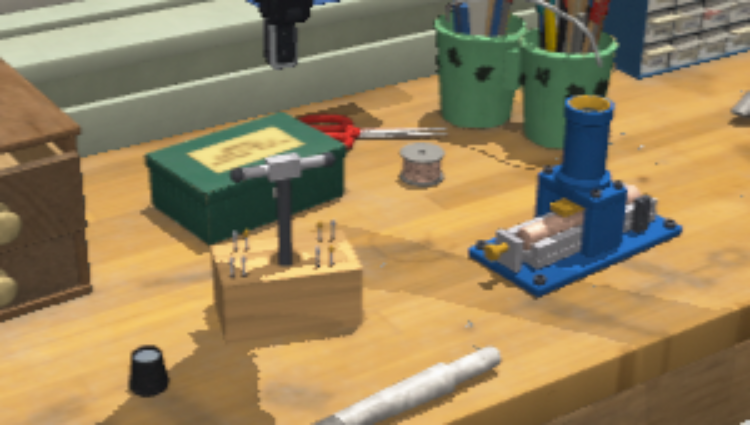

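The grasp missed: the scene crop shows the key still in the block with its hub at (283,163), and the empty fingers at (283,55). I'll check where the fingers actually are.

```bash
python3 - <<'E'
from h import *
c,A,o=campose("scene")
for X in ([488.1,308.7,203],[488.1,308.7,260],[488.6,309,154],[488.6,309,10]):
    v=A.T@(np.array(X)-o);u=[c["fx"]*v[0]/v[2]+c["cx"],c["fy"]*v[1]/v[2]+c["cy"]];print(X,((np.array(u)-[150,150])*2.5).round(),np.round(v[2]))
s=observe();print(s["joints"],s["eef_pos"],rot(s["tool_rot"]).as_matrix().round(3))
p,d=grab_frame("scene");P=cloud("scene",d)
for v in (160,165,170,174,176,178,180): print(v,[P[v,u].round() for u in (258,263,267)])
E
```

```text
[488.1, 308.7, 203] [281. 100.] 991.0
[488.1, 308.7, 260] [279.  34.] 966.0
[488.6, 309, 154] [282. 154.] 1013.0
[488.6, 309, 10] [285. 301.] 1076.0
[-0.85265408  0.16425663  0.27388803  1.6368847  -0.0452042   1.34786347
 -0.73631339] [488.33098114 308.77551617 214.31828579] [[ 0.163  0.987 -0.001]
 [ 0.987 -0.163 -0.001]
 [-0.001 -0.001 -1.   ]]
160 [array([481., 320., 272.]), array([474., 313., 273.]), array([472., 305., 272.])]
165 [array([482., 320., 261.]), array([476., 313., 262.]), array([473., 305., 261.])]
170 [array([484., 320., 250.]), array([475., 313., 252.]), array([472., 306., 251.])]
174 [array([481., 321., 243.]), array([476., 313., 243.]), array([474., 305., 242.])]
176 [array([481., 321., 239.]), array([480., 311., 237.]), array([479., 302., 235.])]
178 [array([887., 113.,  53.]), array([888.,  96.,  49.]), array([887.,  82.,  47.])]
180 [array([888., 113.,  46.]), array([890.,  95.,  42.]), array([883.,  85.,  42.])]
```

View pics/w2.png

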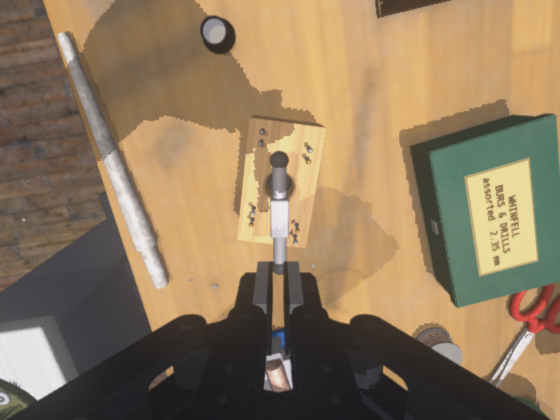

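The depth readings and the wrist view both put the closed fingertips about 23 mm behind the reported TCP, not 11 mm ahead of it. I'll apply the resulting 34 mm shift, so hub height now means TCP z of about 103.

```bash
python3 - <<'E'
from h import *
q=down(np.radians(-9.4))
effector.grip(60)
robot.movel([488.6,309,150],q,vel=150)
z=150
while z>103:
    z-=6; robot.movel([488.6,309,max(z,103)],q,vel=80)
    s=observe()
    if abs(s["wrist_force"][2])>8: print("contact",z,s["wrist_force"]);break
robot.sleep(.2)
effector.grip(5,60);robot.sleep(.3)
s=observe();print(s["time_s"],s["eef_pos"],s["opening"],s["gripper_force"],s["wrist_force"],s["torque"])
p,d=grab_frame("scene");cv2.imwrite("pics/s3.png",cv2.resize(p[150:320,150:450,::-1],None,fx=2.5,fy=2.5))
P=cloud("scene",d)
for u in (258,263,267):
  Q=P[150:240,u];Q=Q[(abs(Q[:,0]-480)<25)&(Q[:,2]>100)];print(Q[::3].round().tolist())
E
```

```text
9.9 [488.7996846  309.06793162 103.18788096] 12.020351678704 58.84820759296417 [-0.13925729  0.21130966  1.83936583] [-0.01078819 -0.10057722 -0.03551571]
[[462.0, 329.0, 299.0], [459.0, 331.0, 295.0], [460.0, 331.0, 289.0], [460.0, 331.0, 282.0], [458.0, 333.0, 277.0], [458.0, 333.0, 271.0], [461.0, 331.0, 264.0], [459.0, 332.0, 258.0], [480.0, 322.0, 244.0], [478.0, 323.0, 238.0], [476.0, 324.0, 232.0], [472.0, 326.0, 228.0], [471.0, 327.0, 222.0], [469.0, 328.0, 216.0], [474.0, 326.0, 208.0], [472.0, 327.0, 202.0], [471.0, 328.0, 196.0], [473.0, 327.0, 189.0], [481.0, 323.0, 178.0], [478.0, 325.0, 170.0], [495.0, 317.0, 155.0], [488.0, 320.0, 152.0], [486.0, 321.0, 146.0], [483.0, 323.0, 141.0], [496.0, 317.0, 126.0]]
[[461.0, 319.0, 298.0], [456.0, 323.0, 290.0], [455.0, 323.0, 274.0], [456.0, 323.0, 256.0], [458.0, 323.0, 219.0], [459.0, 323.0, 213.0], [466.0, 319.0, 203.0], [469.0, 318.0, 195.0], [468.0, 319.0, 157.0], [471.0, 318.0, 149.0], [472.0, 317.0, 142.0], [471.0, 318.0, 135.0], [479.0, 314.0, 124.0], [482.0, 313.0, 115.0], [483.0, 312.0, 107.0]]
[[457.0, 313.0, 298.0], [470.0, 309.0, 159.0], [468.0, 310.0, 153.0], [469.0, 310.0, 146.0], [472.0, 308.0, 137.0], [471.0, 309.0, 130.0]]
```

View pics/s3.png

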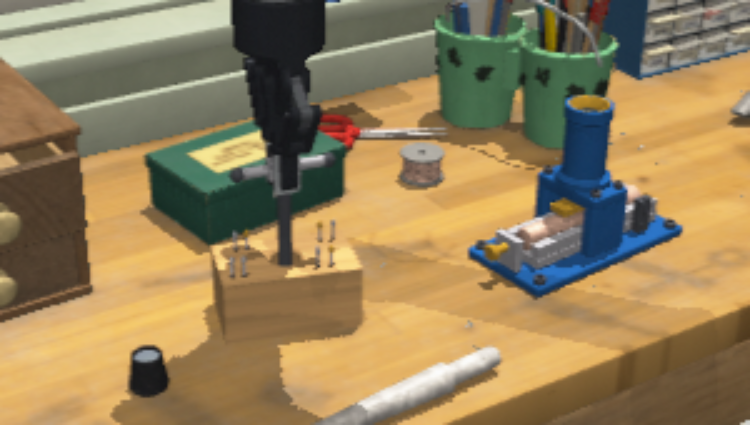

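The key is gripped with 12 mm opening and 59 N. I'll raise the grip force, lift, and look at the shaft mouth from beside it.

```bash
python3 - <<'E'
from h import *
q=down(np.radians(-9.4))
effector.grip(5,110)
s=observe();np.save("grasp.npy",np.r_[s["eef_pos"],s["tool_rot"]]);print(s["eef_pos"],rot(s["tool_rot"]).as_matrix()[:2,1])
robot.movel([488.6,309,115],q,vel=60);s=observe();print(s["wrist_force"],s["torque"])
robot.movel([488.6,309,275],q,vel=160)
q2=down(np.radians(60))
robot.move_ptp([503,-22,275],q2);robot.sleep(.3)
s=observe();print(s["time_s"],s["joints"].round(2),s["eef_pos"],s["opening"],s["wrist_force"],s["torque"])
p,d=grab_frame("wrist");cv2.imwrite("pics/w4.png",p[:,:,::-1]);np.save("w4.npy",d)
P=cloud("wrist",d,s).reshape(-1,3);r=np.hypot(P[:,0]-451,P[:,1]-8)
Q=P[(r<32)&(P[:,2]>144)&(P[:,2]<156)]
print(len(Q),cv2.minEnclosingCircle(Q[:,:2].astype(np.float32)),cv2.minAreaRect(Q[:,:2].astype(np.float32)),np.median(Q[:,2]))
E
```

```text
[488.83513968 309.12131506 103.28898829] [ 0.98657272 -0.16332204]
[-0.3244021   0.48135663 -2.18259474] [ 0.04509027 -0.0029374   0.03890307]
13.525 [-0.55 -0.04  0.53  1.72  0.02  1.46  1.02] [503.0790339  -21.54782019 274.92965313] 10.828062214886902 [ 0.10459169  0.12824023 -2.2041114 ] [-0.03361952 -0.03228284  0.04031366]
1381 ((450.6952819824219, 7.634952068328857), 22.447050094604492) ((450.4693298339844, 7.780153274536133), (44.44151306152344, 43.82569885253906), 59.6894645690918) 149.48047162607457
```

View pics/w4.png

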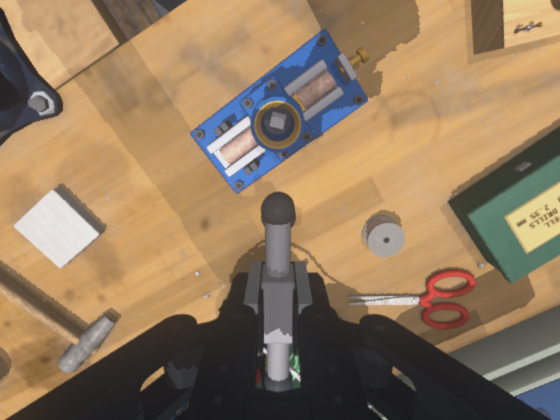

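The shaft mouth is at (277,122), or (450.6, 7.7) in world coordinates. The stem's square top is visible down the bore at (278,121), so I'll measure its angle.

```bash
python3 - <<'E'
from h import *
s=observe();d=np.load("w4.npy");P=cloud("wrist",d,s).reshape(-1,3)
r=np.hypot(P[:,0]-450.6,P[:,1]-7.7)
Q=P[(r<14)&(P[:,2]>84.5)&(P[:,2]<93)];print(len(Q),np.median(Q[:,2]),cv2.minAreaRect(Q[:,:2].astype(np.float32)))
p=cv2.imread("pics/w4.png");cv2.imwrite("pics/c4.png",cv2.resize(p[92:152,247:307],None,fx=8,fy=8,interpolation=cv2.INTER_CUBIC))
E
```

```text
205 87.74539374438115 ((450.4639892578125, 7.400035858154297), (13.801389694213867, 13.986810684204102), 46.231407165527344)
```

View pics/c4.png

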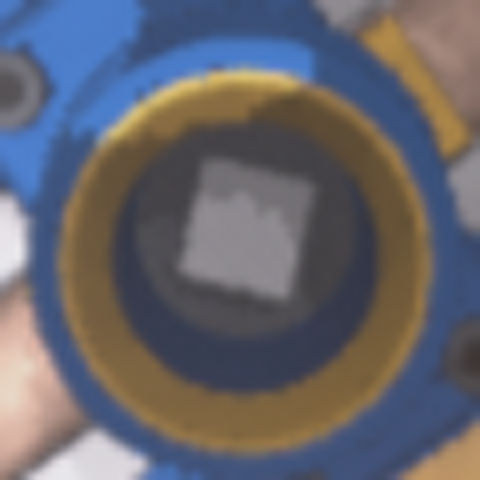

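The stem sits at (450.5, 7.4) with its flats at 46.2° (mod 90). Now align and go down gently.

```bash
cat > ins.py <<'E'
from h import *
yaw=46.2;X,Y=450.5,7.5
robot.move_ptp([X,Y,275],down(np.radians(yaw)));robot.sleep(.3)
s=observe();F0=s["wrist_force"];T0=s["torque"];print("base",s["time_s"],s["eef_pos"],F0.round(2),T0.round(3),s["joints"].round(2))
np.save("base.npy",np.r_[F0,T0])
z=275.;last=z
while z>168:
    z-= 6 if z>250 else 3 if z>186 else 1.5
    robot.movel([X,Y,z],vel=80 if z>190 else 30)
    s=observe();f=s["wrist_force"]-F0
    if np.linalg.norm(f)>3 or z<186: print(round(z,1),s["eef_pos"].round(2),f.round(1),(s["torque"]-T0).round(2))
    if f[2]>9 or np.hypot(*f[:2])>15: print("STOP");break
print(observe()["time_s"])
E
python3 ins.py
```

```text
base 14.3167 [450.89658552   7.04725089 274.87208562] [ 0.8   0.   -2.52] [0.001 0.009 0.032] [-0.59 -0.17  0.46  1.82  0.07  1.47  0.66]
185.0 [450.33   7.48 184.78] [-0.7  0.   0.1] [-0.02  0.   -0.08]
183.5 [450.44   7.49 183.42] [-0.3  0.5  2.2] [-0.08 -0.03  0.03]
182.0 [450.42   7.5  181.93] [-2.1  0.3  0.9] [-0.02 -0.05 -0.07]
180.5 [450.41   7.46 180.39] [-1.3  0.7  1.2] [-0.02  0.01 -0.04]
179.0 [450.43   7.5  178.89] [-0.3 -0.8  0.1] [ 0.01 -0.05 -0.04]
177.5 [450.43   7.51 177.38] [ 0.2 -0.2  0.1] [-0.03  0.01 -0.  ]
176.0 [450.41   7.5  175.89] [-1.2 -0.4  0.8] [-0.    0.01 -0.02]
174.5 [450.42   7.5  174.39] [-0.8  0.1 -0.1] [-0.01  0.   -0.03]
173.0 [450.43   7.46 172.9 ] [-1.4  0.7  0.7] [ 0.   -0.06 -0.03]
171.5 [450.41   7.5  171.37] [-1.7  0.2  1.4] [-0.06 -0.04 -0.1 ]
170.0 [450.44   7.51 169.91] [0.3 0.4 1.5] [-0.03 -0.03 -0.03]
168.5 [450.42   7.49 168.38] [-0.8 -0.6  1. ] [ 0.02  0.02 -0.03]
167.0 [450.43   7.51 166.88] [-1.8  0.1 -0.3] [-0.05 -0.03 -0.09]
23.5667
```

The key is fully on the stem without any push-back. Now turn clockwise in 3° steps while logging the torque.

```bash
cat > turn.py <<'E'
from h import *
import sys,json
yaw,n=float(sys.argv[1]),int(sys.argv[2]);B=np.load("base.npy")
try: L=json.load(open("log.json"))
except Exception: L=[]
for i in range(n):
    yaw-=3
    robot.movel([450.5,7.5,167.5],down(np.radians(yaw)),vel=60)
    t=[];
    for k in range(4):
        robot.sleep(.03);s=observe();t.append(np.r_[s["wrist_force"],s["torque"]]-B)
    a=rot(s["tool_rot"]).as_matrix()[:2,1];m=np.mean(t,0)
    L.append([yaw,m[5]]);print(yaw,round(np.degrees(np.arctan2(a[1],a[0])),1),round(s["time_s"],1),m[:3].round(1),"tz",m[5].round(3),np.std(t,0)[5].round(3))
    T=np.array(L)[:,1]
    if abs(m[5])>.7 or m[2]>12: print("STOP");break
    if len(T)>6 and abs(T[-2:]).mean()>np.median(abs(T[3:-2]))+.055: print("touch?");break
json.dump(L,open("log.json","w"))
E
python3 turn.py 46.2 12
```

```text
43.2 43.3 23.9 [-0.6  0.7  0.6] tz -0.047 0.01
40.2 40.3 24.3 [-0.6  1.   0.7] tz 0.004 0.028
37.2 37.3 24.7 [-0.5  0.8  0.5] tz 0.105 0.028
34.2 34.3 25.1 [0.5 1.4 0.4] tz 0.107 0.034
31.200000000000003 31.3 25.5 [0.3 1.4 0.7] tz 0.122 0.025
28.200000000000003 28.3 25.9 [0.3 1.2 1.1] tz 0.078 0.02
25.200000000000003 25.3 26.2 [0.1 1.2 1.3] tz 0.11 0.02
22.200000000000003 22.3 26.6 [0.2 1.4 1.6] tz 0.136 0.016
19.200000000000003 19.3 27.0 [0.5 1.6 1.9] tz 0.099 0.025
16.200000000000003 16.3 27.4 [0.3 1.5 1.9] tz 0.068 0.026
13.200000000000003 13.3 27.8 [0.4 1.8 2.2] tz 0.106 0.024
10.200000000000003 10.3 28.2 [0.2 1.8 2.8] tz 0.105 0.015
```

```bash
python3 turn.py 10.2 12
```

```text
7.199999999999999 7.3 28.6 [0.5 1.9 2.6] tz 0.086 0.02
4.199999999999999 4.3 28.9 [0.2 1.6 2.9] tz 0.11 0.008
1.1999999999999993 1.3 29.3 [0.1 1.5 2.7] tz 0.164 0.01
-1.8000000000000007 -1.7 29.7 [0.5 1.9 2.8] tz 0.149 0.017
-4.800000000000001 -4.7 30.1 [1.  1.9 3.3] tz 0.144 0.036
-7.800000000000001 -7.7 30.5 [0.5 1.7 3. ] tz 0.194 0.029
touch?
```

The torque stepped up from 0.10 to about 0.16 N m near +3°, which is the shoe touching. I'll continue to about −18.8°.

```bash
sed -i 's/^    if len(T)>6.*$//' turn.py; python3 turn.py -6.8 4; python3 - <<'E'
import json,numpy as np
from scipy.optimize import curve_fit
L=np.array(json.load(open("log.json")))[3:];y,t=L.T
for t0 in range(14,-14,-2):
    m=(y<t0)*(.07+.13*np.radians(t0-y));b=(t-m).mean();print(t0,round(b,3),round(((t-m-b)**2).sum()*1e3,2))
E
```

```text
-9.8 -9.8 30.9 [0.3 2.1 3.1] tz 0.196 0.016
-12.8 -12.7 31.2 [0.4 2.1 3.2] tz 0.188 0.008
-15.8 -15.7 31.6 [0.7 2.3 3.8] tz 0.204 0.03
-18.8 -18.7 32.0 [0.5 1.8 3. ] tz 0.239 0.011
14 0.069 24.52
12 0.075 22.35
10 0.081 19.12
8 0.084 17.41
6 0.09 11.15
4 0.095 7.6
2 0.097 7.0
0 0.103 10.48
-2 0.108 11.16
-4 0.11 10.93
-6 0.115 10.61
-8 0.119 16.67
-10 0.124 22.31
-12 0.125 22.45
```

The best fit puts touch at about +3°, so the shoe is now nipped about 22° past it. Relieve the torque, lift out, and go back above the block.

```bash
python3 - <<'E'
from h import *
g=np.load("grasp.npy");B=np.load("base.npy")
robot.movel([450.5,7.5,167.5],down(np.radians(-15.8)),vel=60);s=observe();print("relax",s["torque"]-B[3:],s["wrist_force"]-B[:3])
for z in (170,175,180,190,275):
    robot.movel([450.5,7.5,z],vel=60 if z<200 else 120);s=observe();f=s["wrist_force"]-B[:3];print(z,s["eef_pos"].round(2),f.round(1))
    if np.linalg.norm(f)>15: print("STOP");raise SystemExit
q=down(np.radians(-9.4))
robot.move_ptp([488.8,309.1,255],q)
robot.sleep(.3);s=observe();print(s["time_s"],s["eef_pos"],s["opening"],s["wrist_force"],s["torque"])
p,d=grab_frame("scene");cv2.imwrite("pics/s5.png",cv2.resize(p[150:320,150:450,::-1],None,fx=2.5,fy=2.5))
P=cloud("scene",d)
# socket tip / shank of the hanging key
Q=P.reshape(-1,3);m=(np.hypot(Q[:,0]-484,Q[:,1]-311)<18)
for z in range(160,290,8):
    k=m&(abs(Q[:,2]-z)<4);print(z,k.sum(),Q[k].mean(0).round(1) if k.sum() else "")
E
```

```text
relax [ 0.61028181 -0.53078034 -0.02774916] [0.31237101 2.08415332 2.22619022]
170 [450.27   7.42 169.74] [1.6 2.2 0. ]
175 [450.52   7.44 175.48] [0.8 1.6 1.5]
180 [450.36   7.03 180.49] [-0.9  1.1  2. ]
190 [450.53   7.21 190.43] [-1.1  0.5 -0.2]
275 [449.98   7.46 274.13] [-0.3 -0.3  0.1]
35.6417 [489.22096044 308.13478176 255.48909038] 11.348528746585808 [-1.02547951 -0.65580538 -1.93505104] [-0.06286884  0.0342636  -0.0325229 ]
160 18 [481.4 312.4 162.3]
168 42 [481.2 313.2 167.9]
176 43 [480.8 313.3 176.2]
184 43 [480.8 312.8 184.2]
192 44 [483.7 311.4 191.2]
200 23 [485.2 310.2 200. ]
208 22 [485.1 309.9 208.3]
216 24 [486.2 310.4 216.2]
224 22 [485.3 310.  223.7]
232 22 [485.6 311.9 231.6]
240 24 [484.9 311.2 240. ]
248 22 [485.6 311.2 247.9]
256 23 [484.9 310.9 256. ]
264 23 [484.7 310.8 264.1]
272 18 [485.4 310.4 270.9]
280 36 [479.1 312.9 280.8]
288 52 [476.3 315.4 288.7]
```

View pics/s5.png

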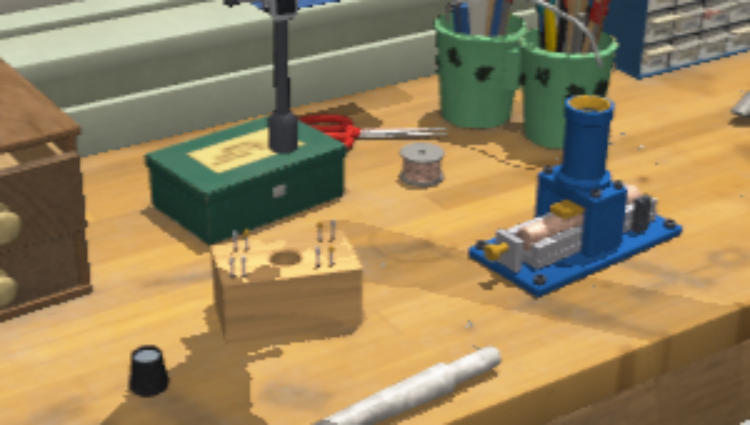

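The key hangs straight with its lower end at z ≈ 162, so it hasn't slipped. The hole is free at crop (286,257). Insert it at the recorded grasp pose, watching the force.

```bash
cat > put.py <<'E'
from h import *
print("hole~",ray("scene",[[150+286/2.5,150+257/2.5]],58))
q=down(np.radians(-9.4));X,Y=488.8,309.1
robot.movel([X,Y,165],q,vel=120);robot.sleep(.2)
s=observe();B=s["wrist_force"];print(s["eef_pos"],B)
z=165.
while z>103:
    z=max(103,z-(2 if z>143 or z<108 else 5))
    robot.movel([X,Y,z],q,vel=50);s=observe();f=s["wrist_force"]-B
    if np.linalg.norm(f)>2.5 or z<108: print(round(z,1),s["eef_pos"].round(2),f.round(1))
    if f[2]>9 or np.hypot(*f[:2])>12: print("STOP");break
print(s["time_s"],s["eef_pos"])
E
python3 put.py
```

```text
hole~ [[483.20924191 310.09212081  58.        ]]
[489.2993612  309.45785792 166.00016516] [-0.48344738  1.00841552 -1.80903086]
103 [489.43 309.39 103.35] [ 0.4 -1.4  2.2]
41.5417 [489.42706173 309.38769826 103.3533616 ]
```

```bash
python3 - <<'E'
from h import *
q=down(np.radians(-9.4))
robot.sleep(.2);effector.grip(50);robot.sleep(.2)
robot.movel([488.8,309.1,230],q,vel=100)
robot.movel([488.8,309.1,300],q,vel=150)
robot.sleep(.3);s=observe();print(s["time_s"],s["opening"],s["eef_pos"])
p,d=grab_frame("wrist");P=cloud("wrist",d,s).reshape(-1,3)
Q=P[(P[:,2]>130)&(P[:,2]<165)&(np.hypot(P[:,0]-489,P[:,1]-308)<70)]
print(len(Q),cv2.minAreaRect(Q[:,:2].astype(np.float32)),np.median(Q[:,2]),np.percentile(Q[:,2],95))
p,d=grab_frame("scene");cv2.imwrite("pics/s6.png",cv2.resize(p[150:320,150:450,::-1],None,fx=2.5,fy=2.5))
E
```

```text
44.7333 50.110721323584784 [488.48405774 308.89985416 299.05110671]
1108 ((488.7950744628906, 308.9489440917969), (91.45647430419922, 12.409588813781738), 80.84033966064453) 150.13312292262586 154.65952736082727
```

View pics/s6.png

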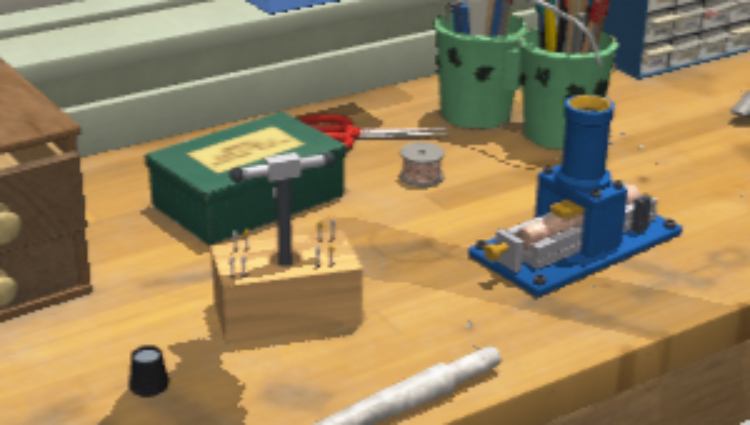

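The key stands upright and fully seated at crop (283,165), at its original height and position. The tube, loupe and spool look undisturbed, so I'm handing the job in.

```bash
python3 -c "
from cell import *
print(job.close_job())"
```

```text
the job is handed in; nothing more can be done
None
```

The job is handed in: the tube is nipped about 22° past touch (estimated from the torque), and the T-key is back upright and fully down in its hole. The loupe and spool look undisturbed; the hand-in returned no verdict.

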